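# Push the microphone boom home and lock its cam lever

## Robot

A 6-joint arm with a two-finger parallel gripper is mounted at the origin on the work surface. World frame = base frame: x ahead of the robot, y to its left, z up, the work surface at z = 0. Lengths are in m, angles in rad, forces in N, time in s.
With the tool pointing down it reaches from about 0.35 to 0.975 m from the base axis. Payload 4.9 kg.
Tool frame: the origin (TCP) lies midway between the tips of the shut fingers; the grasp point (between the pads) lies 19 mm behind it; z points along the fingers, y is the line along which they close (so a half turn about z gives the same grasp; the last joint's range is limited). The gripper opens to 85 mm and grips with 20 to 120 N. Pads are 22 mm wide; open, the fingers measure 114 mm over their backs; the gripper's body (76 mm by 85 mm) begins 54 mm behind the grasp point. The pads swing forward as they close: fully open they stand 13 mm farther back than shut.
Start: joints at [-1.274, 0.053, 1.613, -0, 1.476, -0.119], TCP at [0.252, -0.572, 0.231] pointing down, gripper open.
Joint ranges: [-3.01, 3.01], [-1.01, 2.22], [0.06, 2.58], [-1.02, 4.17], [0.09, 2.62], [-3.14, 3.14]. Speed limits (rad/s): [2.57, 2.57, 3.14, 3.14, 3.14, 3.14].

## Interface

Orientations are given as a unit quaternion [w, x, y, z].
In Python, from plant import state, grab_frame, camera_info, job_done, spot_in, masks_of, pinpoint gives the robot as it stands.
- The arm moves only by the shell command python3 -m handwheel 'ROWS' [OPENING]. ROWS is JSON, a list that holds one entry, the list of rows, each a list of 6 numbers: the shift along the world's x, y, z in m, then the turn, a rotation vector about the world's x, y, z in degrees. In form: [[[tx, ty, tz, ax, ay, az], ...]]. A call has 1 to 20 rows; each row shifts and turns the commanded pose from where the row before left it; what a row does not reach is not made up. A row lasts 1/12 s, in which the tool goes at most 41.7 mm and 7.16 degrees, less where a joint would pass 70% of its speed; a pose out of reach is approached as far as the arm can. A call is refused whole if a number of a shift passes 0.0417 or a number of a turn 7.16, either way. A call with a gripper value outside its range is refused whole. OPENING is the opening, from 0 (shut) to 1 (fully open), set as the call begins (- or left out, the last holds). The fingers move at their own pace and stop on an object; the grip force is fixed at half the most. Time passes only in rows, so rows that do not move let the fingers close. It gives the time, the measured TCP pose, the force, the opening and the grip force at its end, in the units of the state.
- state(): the state, without advancing time (a new reading comes with each control period).
- grab_frame(name): name is "side" or "top"; returns (picture, depth): 420x560x3 uint8, blue, green, red; 420x560 float32, m along the optical axis (not along the pixel's ray), 0 where there is no reading.
- camera_info(name): a dict with "fx", "fy", "cx", "cy" (pixels), "T" (4x4, takes a point from camera to world coordinates). Camera axes: x right, y up, looking along -z (the intrinsics and any distortion apply to the point x, -y, -z); pixel columns grow to the right and rows downward; lengths in m; the calibration is good to about 2 mm. A picture is of the moment at which its call begins. camera_info takes no time and is no camera call.
- job_done(): hands the job in; it is judged then, once.
Trained networks look in the newest picture that a camera, given by its name, has taken for a name from the list of things; names that differ only in an ending like _2 or _b are one class to them, and where a whole thing is asked for, a point or a joint stands for the part that bears it (a point fixed in the world has none). Each returns a list of dicts, best first, with "conf" (0 to 1); they miss things now and then, are a little off and sometimes report something else, mostly with a low value. They report only what shows in the picture. A call takes as long as a camera call.
- spot_in(camera, thing): "box" ([left, top, width, height] in pixels, round what is visible of it).
- masks_of(camera, thing): "region" (420x560 bool, what is visible of it) and "box" ([left, top, width, height] in pixels, round what is visible of it).
- pinpoint(camera, thing): "position" ([column, row] in pixels: a listed point, or the origin of a listed thing).
The state is a dict: "time": time; "joint_pos": joint angles; "joint_vel": joint speeds; "joint_efforts": joint torques, N m; "tool_pos": TCP position; "tool_rot": TCP orientation; "contact_force": force on the tool from outside, world axes, zero at the start; "ft_torque": the same for the moment, N m; "gripper_width": opening from 0.0 (shut) to 1.0 (fully open); "grasp_force": force on a finger pad.
Only numpy, scipy, OpenCV 4.12 (cv2) and the standard library are available. Lean on these libraries where they do the work, as an engineer would, in place of code of your own. Each camera call takes 0.05 s, during which the arm holds its last target. There are 200 camera calls.

## Task

The microphone boom on the radio desk has slid part-way out of its clamp. Push the boom tube gently into its sleeve until it is home, pressing on the spring buffer inside, let go, then flip the cam lever over centre until it snaps down shut, so that the boom stays locked home. Do not ram the buffer, do not force the lever, and leave the other things on the desk where they are.

Things in the scene. Friction and masses are not known exactly. Their poses are not given: they have to be found in the camera images.
- stand: Grey boom clamp on a dark steel foot 130 x 210 x 12 mm, bolted down. Origin: centre of the foot's underside; z up, +y is the way the boom slides in, x across. Square sleeve 36 mm wide outside, 20 mm inside, z = 54 to 86 mm, from y = -95 mm (mouth) to +116 mm (closed rear); boom axis at x = 0, z = 69 mm. Two cheeks, 41 mm wide over all, y = -27 to +7 mm, rise to z = 114 mm and carry the lever.
- sleeve_mouth (a point): centre of the sleeve's open mouth, on the boom's axis; axes as the stand's
- boom: Loose square aluminium tube 18 x 18 x 325 mm with a microphone (90 mm long, 48 mm thick) across its outer end, about 0.40 kg. Origin on its axis at the inner end, in the sleeve; the tube runs to its own -y, z up; the microphone begins 286 mm from the inner end. Has about 1 mm of play, droops 1 to 2 degrees, drags with 1 to 18 N of friction (less if its weight is carried), stays where it is left.
- boom_grip (a point): point on the tube's axis 215 mm from its inner end, where the bare tube (18 mm wide) can be gripped from above and stays clear of sleeve and open lever all the way home; axes as the boom's
- buffer: Hidden spring buffer in the closed end of the sleeve. The origin given is the stand's and tells nothing of its depth: its face meets the tube's inner end 107 to 173 mm inside the mouth, different each time, found only by feel. It yields 5 mm at 1.2 to 1.7 N, then is solid; home is anywhere in that travel. The tube's own friction keeps it there when let go. More than 20 N breaks it.
- cam_angle (a joint): cam lever angle, rad. 0 = open, as at the start: standing up, leaning 20 degrees towards the mouth. 1.75 = shut: lying back over the sleeve towards the stand's +y, 10 degrees above level, on its stop. It swings over the top. A spring drives it back open until dead centre at 1.4 rad (up to 10 N needed 75 mm from the pivot); beyond that it snaps shut by itself and presses a shoe on the tube.
- lever_pivot (a point): the lever's axis (along the stand's x), in the middle of the lever, 108 mm above the desk, at the stand's y = -10 mm; axes as the stand's
- lever: the cam lever; its handle is a dark steel bar 20 mm wide (along x), 8 mm thick, reaching 102 mm from the pivot, with a round 12 mm thick bead at its tip. Origin at the pivot; at angle 0 its axes are the stand's, and it turns with the lever. More than 35 N of the robot on it is too much.
- lever_tip (a point): end of the handle, on its mid line, 100 mm from the pivot
- tumbler: bystander: glass tumbler, 72 mm wide, 95 mm high; origin at its foot
- mug: bystander: white mug, 80 mm wide, 92 mm high; origin at its foot
- screwdriver: bystander: screwdriver lying on the desk along its own x
- clock: bystander: small black desk clock 28 x 75 x 55 mm; origin at its foot
- adapter: bystander: brass plug adapter, 20 mm wide, 34 mm high, standing; origin at its foot
- keyer: bystander: Morse key on a steel base 75 x 85 mm, 38 mm high; origin at its foot
- spray: bystander: aluminium spray can, 52 mm wide, 150 mm high; origin at its foot

How it is judged:
On the way, in this order (a step that is already met when the one before it is completed fails the run):
1. the boom is pressed on the buffer while the lever is still open (contact force between boom and buffer above 0.5 N and value of joint cam_angle below 0.3 rad), for 0.2 s.
2. the lever is shut with the boom still on the buffer (contact force between boom and buffer above 0.5 N and value of joint cam_angle above 1.65 rad), for 0.2 s.
At the end, for the whole second after the job is handed in: The tube's inner end still presses on the spring buffer (more than 0.5 N, that is within the buffer's 5 mm of travel), the cam lever is shut (over 1.65 rad of 1.75) and the boom is at rest (under 10 mm/s) (all of step 2 and linear speed of boom below 0.01 m/s); the robot touches nothing.
It fails at once if the buffer is rammed: more than 20 N between boom and buffer (contact force between boom and buffer above 20 N).
It fails at once if the lever is forced: more than 35 N of the robot on its handle (contact force between any of the fingers, the arm and lever above 35 N).
It fails at once if a bystander is moved by more than 30 mm (distance of any of tumbler, mug, screwdriver, clock, adapter, keyer, spray from where it was at the start of the episode above 0.03 m).
It also fails if it takes over 72 s, if anything falls off the work surface, if the arm or the gripper's body presses on something with over 40 N, if the wrist force passes 120 N, or if a joint passes its speed limit or range.

## Working session

There is one attempt and no reset: what is moved stays moved. The work goes in short steps, Python scripts to look and compute and a shell command to move; the robot and the scene stay as the last step left them, time stands still between calls to the robot, and variables do not carry over. Pictures are saved under pics/ and viewed, at most 10 in all, crops included, and the job is handed in when it is done.

```bash
mkdir -p pics; ls
cat > h.py <<'E'
import numpy as np, cv2
from plant import *
def world(cam,uv,d):
    c=camera_info(cam); u,v=uv
    p=np.array([(u-c['cx'])/c['fx']*d,-(v-c['cy'])/c['fy']*d,-d,1]); return (np.array(c['T'])@p)[:3]
def ray(cam,uv):
    T=np.array(camera_info(cam)['T']); a=world(cam,uv,1.); return T[:3,3],a-T[:3,3]
def at_z(cam,uv,z):
    o,d=ray(cam,uv); return o+d*(z-o[2])/d[2]
def proj(cam,P):
    c=camera_info(cam); p=np.linalg.inv(np.array(c['T']))@np.append(P,1); return np.array([c['cx']+c['fx']*p[0]/-p[2],c['cy']+c['fy']*p[1]/p[2]])
E
python3 - <<'E'
from h import *
np.set_printoptions(precision=3,suppress=True)
for cam in ['top','side']:
    im,dp=grab_frame(cam); cv2.imwrite(f'pics/{cam}0.png',im); np.save(f'd_{cam}.npy',dp)
    print(cam,camera_info(cam))
    for t in ['stand','sleeve_mouth','boom','boom_grip','lever_pivot','lever_tip']:
        for r in pinpoint(cam,t)[:2]:
            u,v=r['position']; d=dp[int(round(v)),int(round(u))] if 0<=v<420 and 0<=u<560 else 0
            print(cam,t,round(r['conf'],2),np.round([u,v],1),world(cam,(u,v),d))
print(state())
E
```

```text
pics
top {'fx': 492.5019796708055, 'fy': 492.5019796708055, 'cx': 272.1229243804746, 'cy': 202.13659331376715, 'T': array([[-0.024,  0.99 , -0.14 ,  0.405],
       [-1.   , -0.023,  0.007,  0.04 ],
       [ 0.004,  0.14 ,  0.99 ,  1.53 ],
       [ 0.   ,  0.   ,  0.   ,  1.   ]])}
top stand 0.64 [220.2 232.1] [0.521 0.18  0.128]
top sleeve_mouth 0.96 [246.  232.4] [0.522 0.109 0.083]
top sleeve_mouth 0.36 [266.5 188.6] [0.664 0.046 0.004]
top boom_grip 0.76 [292.2 237.7] [ 0.504 -0.027  0.073]
top lever_pivot 0.76 [222.  230.1] [0.524 0.173 0.148]
top lever_tip 0.44 [226.7 227.9] [0.526 0.155 0.2  ]
side {'fx': 431.3703847743759, 'fy': 431.3703847743759, 'cx': 278.1132236794094, 'cy': 211.7896844972495, 'T': array([[-0.949,  0.178, -0.26 ,  0.222],
       [-0.316, -0.562,  0.764,  1.012],
       [-0.01 ,  0.808,  0.59 ,  0.935],
       [ 0.   ,  0.   ,  0.   ,  1.   ]])}
side stand 0.75 [268.6 291.1] [0.518 0.231 0.055]
side sleeve_mouth 0.89 [284.  253.8] [0.514 0.105 0.086]
side boom_grip 0.94 [299.9 227.9] [ 0.508 -0.044  0.073]
side lever_pivot 0.61 [272.3 261.6] [0.522 0.186 0.124]
side lever_tip 0.54 [272.6 231.1] [0.531 0.153 0.205]
{'time': 0.7, 'joint_pos': array([-1.274,  0.053,  1.613, -0.   ,  1.476, -0.119]), 'joint_vel': array([-0.002,  0.001,  0.001, -0.   , -0.001,  0.001]), 'joint_efforts': array([  0.001, -39.355, -37.037,  -0.   ,   0.   ,   0.   ]), 'tool_pos': array([ 0.252, -0.572,  0.231]), 'tool_rot': array([ 0.   ,  0.978,  0.206, -0.   ]), 'contact_force': array([-1.144, -0.098,  0.569]), 'ft_torque': array([ 0.069, -0.03 , -0.011]), 'grasp_force': 0.0, 'gripper_width': 0.9969505561818489}
```

View pics/top0.png

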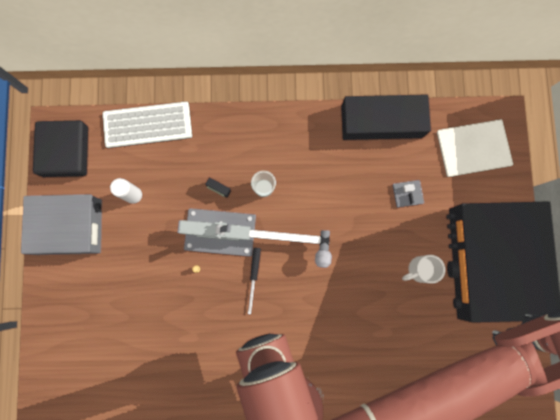

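View pics/side0.png

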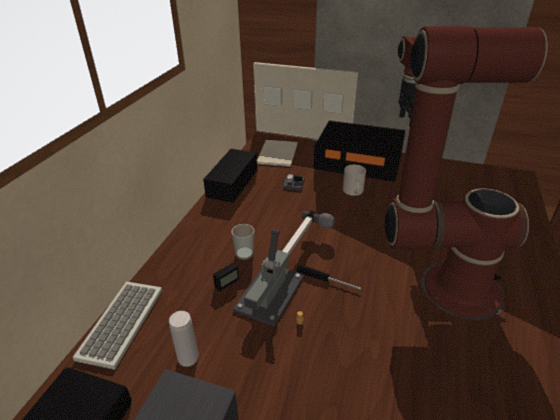

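The stand is at top px (220,232) and the tube runs right to px (320,240), with the microphone at (323,250). The lever is up, the screwdriver lies at (253,280) and the tumbler at (263,184). Next I fit the boom's axis from its mask and depth.

Run:
```python
from h import *
np.set_printoptions(precision=4,suppress=True)
for cam in ['top','side']:
    im,dp=grab_frame(cam)
    for t in ['boom','stand','lever']:
        r=masks_of(cam,t)
        if not r: print(cam,t,'none'); continue
        m=cv2.erode(r[0]['region'].astype(np.uint8),np.ones((2,2)))>0
        vs,us=np.nonzero(m&(dp>0)); P=np.array([world(cam,(u,v),dp[v,u]) for u,v in zip(us,vs)])
        print(cam,t,r[0]['conf'],len(P),P.min(0),P.max(0))
        if t=='boom':
            Q=P[(P[:,1]<0.09)&(P[:,1]>-0.09)&(P[:,2]>.055)]
            b=np.polyfit(Q[:,1],Q[:,0],1); bz=np.polyfit(Q[:,1],Q[:,2],1); print(' boom x(y)',b,'deg',np.degrees(np.arctan(b[0])),'z(y)',bz,'std',np.std(Q[:,0]-np.polyval(b,Q[:,1])),len(Q))
        if t=='stand':
            Q=P[(P[:,2]<.03)]; 
            if len(Q)>20: print(' foot',cv2.minAreaRect(Q[:,:2].astype(np.float32)*1000))
            Q=P[(P[:,2]>.078)&(P[:,2]<.095)]
            if len(Q)>20:
                b=np.polyfit(Q[:,1],Q[:,0],1); print(' sleeve x(y)',b,np.degrees(np.arctan(b[0])),Q[:,1].min(),Q[:,1].max(),len(Q))
        if t=='lever': print(' top pts',P[P[:,2]>.18].mean(0))
for t in ['tumbler','mug','screwdriver','clock','adapter','keyer','spray']:
    r=spot_in('top',t)
    if r: x,y,w,h=r[0]['box']; print(t,round(r[0]['conf'],2),at_z('top',(x+w/2,y+h/2),.03))
```

```text
top boom 0.69 797 [ 0.4153 -0.1435 -0.005 ] [0.5231 0.0944 0.0927]
 boom x(y) [0.1099 0.5067] deg 6.274285507232337 z(y) [0.0202 0.0744] std 0.005085593617152563 365
top stand none
top lever 0.63 90 [0.5146 0.1459 0.1075] [0.539  0.1875 0.2092]
 top pts [0.5237 0.1527 0.1983]
side boom 0.79 536 [ 0.4132 -0.1958 -0.0013] [0.5245 0.0837 0.0899]
 boom x(y) [0.1207 0.5029] deg 6.882052478272563 z(y) [0.0264 0.0737] std 0.004307037774485541 218
side stand 0.73 2773 [0.4542 0.0143 0.0011] [0.6032 0.3082 0.2064]
 foot ((524.5852661132812, 158.94845581054688), (276.2391052246094, 127.94042205810547), 83.1186752319336)
 sleeve x(y) [0.1353 0.5015] 7.707159526274826 0.0981164419293108 0.3082028089796185 675
side lever 0.61 263 [ 0.5139 -0.079  -0.0004] [0.5913 0.1962 0.2078]
 top pts [0.5222 0.1537 0.1935]
tumbler 0.72 [0.6734 0.0546 0.03  ]
mug 0.75 [ 0.4036 -0.4273  0.03  ]
screwdriver 0.52 [0.3879 0.0833 0.03  ]
clock 0.55 [0.6679 0.199  0.03  ]
keyer 0.91 [ 0.6318 -0.3857  0.03  ]
spray 0.73 [0.6617 0.4712 0.03  ]
```

```bash
python3 -m handwheel '[[[0.0125,0.0266,0,0,0,2.98],[0.0125,0.0266,0,0,0,2.98],[0.0125,0.0266,0,0,0,2.98],[0.0125,0.0266,0,0,0,2.98],[0.0125,0.0266,0,0,0,2.98],[0.0125,0.0266,0,0,0,2.98],[0.0125,0.0266,0,0,0,2.98],[0.0125,0.0266,0,0,0,2.98],[0.0125,0.0266,0,0,0,2.98],[0.0125,0.0266,0,0,0,2.98],[0.0125,0.0266,0,0,0,2.98],[0.0125,0.0266,0,0,0,2.98],[0.0125,0.0266,0,0,0,2.98],[0.0125,0.0266,0,0,0,2.98],[0.0125,0.0266,0,0,0,2.98],[0.0125,0.0266,0,0,0,2.98],[0.0125,0.0266,0,0,0,2.98],[0.0125,0.0266,0,0,0,2.98],[0.0125,0.0266,0,0,0,2.98],[0.0125,0.0266,0,0,0,2.98]]]' 0.6
python3 - <<'E'
from h import *
from scipy.spatial.transform import Rotation as R
s=state();q=s['tool_rot'];m=R.from_quat([*q[1:],q[0]]).as_matrix();print(m,np.degrees(np.arctan2(m[1,1],m[0,1])),s['joint_pos'],s['tool_pos'])
E
```

```text
time: 3.12
tool_pos: [0.5029, -0.0383, 0.2315]
tool_rot: [0.0, 0.746, 0.666, 0.0]
contact_force: [0.1, -0.3, -0.2]
gripper_width: 0.601
grasp_force: 0.0
[[ 1.11877531e-01  9.93721803e-01  6.29961999e-04]
 [ 9.93721998e-01 -1.11877447e-01 -1.66759319e-04]
 [-9.52338305e-05  6.44663717e-04 -9.99999788e-01]] -6.4235548503541855 [-2.23596000e-01 -2.42513544e-01  1.88790813e+00 -2.29869087e-05
  1.49554681e+00 -1.11482067e-01] [ 0.5028894  -0.0382685   0.23153337]
```

```bash
python3 -m handwheel '[[[0,0,-0.03,0,0,0],[0,0,-0.03,0,0,0],[0,0,-0.03,0,0,0],[0,0,-0.03,0,0,0],[0,0,-0.03,0,0,0],[0,0,-0.02,0,0,0],[0,0,-0.014,0,0,0],[0,0,0,0,0,0]]]'
python3 - <<'E'
from h import *
im,d=grab_frame('top'); cv2.imwrite('pics/t1.png',cv2.resize(im[170:290,180:340],(800,600),interpolation=cv2.INTER_CUBIC))
E
```

```text
time: 3.78
tool_pos: [0.4995, -0.0391, 0.0435]
tool_rot: [-0.003, 0.747, 0.665, -0.002]
contact_force: [0.6, 0.1, -0.7]
gripper_width: 0.603
grasp_force: 0.0
```

View pics/t1.png

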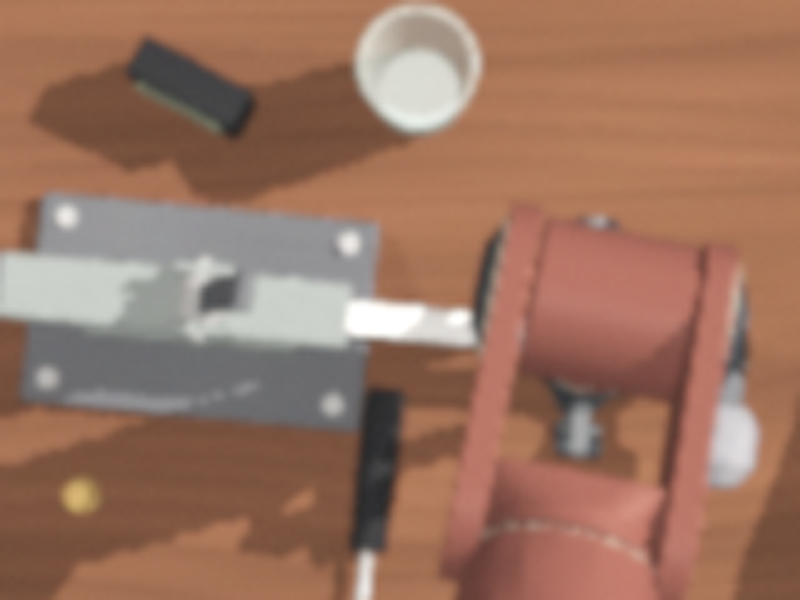

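The fingers straddle the tube, which enters the sleeve at crop px (350,315). Nothing has moved, so I close on it.

```bash
python3 -m handwheel '[[[0,0,0,0,0,0],[0,0,0,0,0,0],[0,0,0,0,0,0],[0,0,0,0,0,0],[0,0,0,0,0,0],[0,0,0,0,0,0],[0,0,0,0,0,0],[0,0,0,0,0,0]]]' 0
python3 - <<'E'
from h import *
im,d=grab_frame('side'); cv2.imwrite('pics/s1.png',cv2.resize(im[170:350,210:390],(600,600),interpolation=cv2.INTER_CUBIC))
print(state()['contact_force'],state()['ft_torque'])
E
```

```text
time: 4.5
tool_pos: [0.5039, -0.04, 0.0489]
tool_rot: [0.001, 0.747, 0.665, 0.001]
contact_force: [0.6, 0.5, 5.9]
gripper_width: 0.197
grasp_force: 60.7
[ 1.69061395 -0.16006693  5.57972855] [ 0.0595807  -0.09359852 -0.06991917]
```

View pics/s1.png

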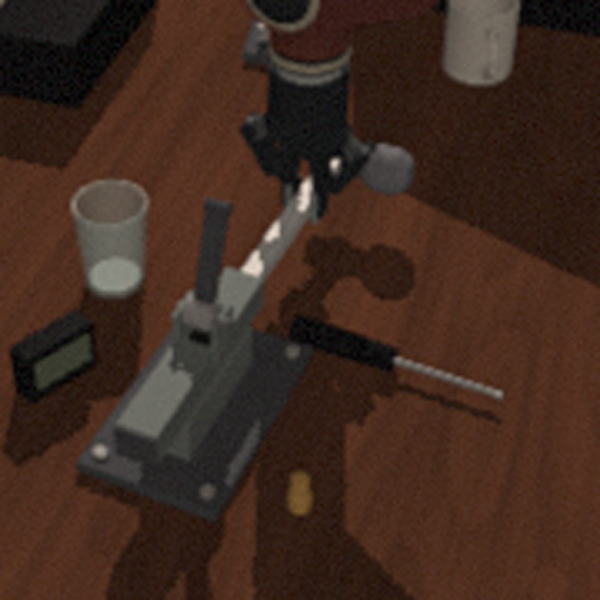

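The tube is gripped at side crop px (305,195). The tool is pressing it down a little, so I carry its weight and start the push in small steps, with a force check between them.

```bash
cat > g.py <<'E'
import sys
from plant import state
s=state(); f=s['contact_force']; fb=-(f[0]*.112+f[1]*.993)
print('t %.1f y %.4f z %.4f push %.1f fz %.1f'%(s['time'],s['tool_pos'][1],s['tool_pos'][2],fb,f[2])); sys.exit(fb>float(sys.argv[1]))
E
H='python3 -m handwheel'
python3 -m handwheel '[[[0,0,0.0015,0,0,0],[0,0,0,0,0,0]]]' >/dev/null; python3 g.py 9
python3 -m handwheel '[[[0,0,0.0015,0,0,0],[0,0,0,0,0,0]]]' >/dev/null; python3 g.py 9 &&
python3 -m handwheel '[[[0.0001,0.001,0,0,0,0],[0.0001,0.001,0,0,0,0],[0.0001,0.001,0,0,0,0]]]' >/dev/null; python3 g.py 9 &&
python3 -m handwheel '[[[0.0001,0.001,0,0,0,0],[0.0001,0.001,0,0,0,0],[0.0001,0.001,0,0,0,0]]]' >/dev/null; python3 g.py 9 &&
python3 -m handwheel '[[[0.0001,0.001,0,0,0,0],[0.0001,0.001,0,0,0,0],[0.0001,0.001,0,0,0,0]]]' >/dev/null; python3 g.py 9
```

```text
t 4.7 y -0.0399 z 0.0492 push 0.8 fz 2.2
t 4.9 y -0.0398 z 0.0497 push 1.1 fz -2.8
t 4.9 y -0.0398 z 0.0497 push 1.1 fz -2.8
t 4.9 y -0.0398 z 0.0497 push 1.1 fz -2.8
t 4.9 y -0.0398 z 0.0497 push 1.1 fz -2.8False
False
False
False
False
```

```bash
sed -i 's/sys.exit(fb>float(sys.argv\[1\]))/sys.exit(int(fb>float(sys.argv[1])))/' g.py
python3 -m handwheel '[[[0.0001,0.001,0,0,0,0],[0.0001,0.001,0,0,0,0],[0.0001,0.001,0,0,0,0]]]' >/dev/null; python3 g.py 9 &&
python3 -m handwheel '[[[0.0001,0.001,0,0,0,0],[0.0001,0.001,0,0,0,0],[0.0001,0.001,0,0,0,0]]]' >/dev/null; python3 g.py 9 &&
python3 -m handwheel '[[[0.0001,0.001,0,0,0,0],[0.0001,0.001,0,0,0,0],[0.0001,0.001,0,0,0,0]]]' >/dev/null; python3 g.py 9 &&
python3 -m handwheel '[[[0.0001,0.001,0,0,0,0],[0.0001,0.001,0,0,0,0],[0.0001,0.001,0,0,0,0]]]' >/dev/null; python3 g.py 9
```

```text
t 5.1 y -0.0375 z 0.0498 push 3.4 fz -3.0
t 5.4 y -0.0346 z 0.0498 push 4.6 fz -2.1
t 5.6 y -0.0317 z 0.0499 push 5.0 fz -2.6
t 5.9 y -0.0288 z 0.0500 push 4.8 fz -1.6
```

```bash
python3 -m handwheel '[[[0.0002,0.002,0.0001,0,0,0],[0.0002,0.002,0.0001,0,0,0],[0.0002,0.002,0.0001,0,0,0],[0.0002,0.002,0,0,0,0]]]' >/dev/null; python3 g.py 9 &&
python3 -m handwheel '[[[0.0002,0.0015,0.0001,0,0,0],[0.0002,0.0015,0.0001,0,0,0],[0.0002,0.0015,0,0,0,0]]]' >/dev/null; python3 g.py 9 &&
python3 -m handwheel '[[[0.0001,0.001,0.0001,0,0,0],[0.0001,0.001,0,0,0,0],[0.0001,0.001,0,0,0,0]]]' >/dev/null; python3 g.py 8 &&
python3 -m handwheel '[[[0.0001,0.001,0.0001,0,0,0],[0.0001,0.001,0,0,0,0],[0.0001,0.001,0,0,0,0]]]' >/dev/null; python3 g.py 8 &&
python3 -m handwheel '[[[0.0001,0.001,0.0001,0,0,0],[0.0001,0.001,0,0,0,0],[0.0001,0.001,0,0,0,0]]]' >/dev/null; python3 g.py 8 &&
python3 -m handwheel '[[[0.0001,0.001,0.0001,0,0,0],[0.0001,0.001,0,0,0,0],[0.0001,0.001,0,0,0,0]]]' >/dev/null; python3 g.py 8 &&
python3 -m handwheel '[[[0.0001,0.001,0.0001,0,0,0],[0.0001,0.001,0,0,0,0],[0.0001,0.001,0,0,0,0]]]' >/dev/null; python3 g.py 8 &&
python3 -m handwheel '[[[0.0001,0.001,0.0001,0,0,0],[0.0001,0.001,0,0,0,0],[0.0001,0.001,0,0,0,0]]]' >/dev/null; python3 g.py 8
```

```text
t 6.2 y -0.0222 z 0.0509 push 10.6 fz -1.3
t 6.2 y -0.0222 z 0.0509 push 10.6 fz -1.3
t 6.2 y -0.0222 z 0.0509 push 10.6 fz -1.3
t 6.2 y -0.0222 z 0.0509 push 10.6 fz -1.3
t 6.2 y -0.0222 z 0.0509 push 10.6 fz -1.3
t 6.2 y -0.0222 z 0.0509 push 10.6 fz -1.3
t 6.2 y -0.0222 z 0.0509 push 10.6 fz -1.3
t 6.2 y -0.0222 z 0.0509 push 10.6 fz -1.3
```

```bash
python3 -m handwheel '[[[0,0,0,0,0,0],[0,0,0,0,0,0]]]' >/dev/null; python3 g.py 9 &&
python3 -m handwheel '[[[0.0001,0.001,0,0,0,0],[0.0001,0.001,0,0,0,0],[0.0001,0.001,0,0,0,0]]]' >/dev/null; python3 g.py 9 &&
python3 -m handwheel '[[[0.0001,0.001,0,0,0,0],[0.0001,0.001,0,0,0,0],[0.0001,0.001,0,0,0,0]]]' >/dev/null; python3 g.py 9
```

```text
t 6.4 y -0.0219 z 0.0509 push 8.7 fz -0.4
t 6.6 y -0.0194 z 0.0509 push 11.2 fz -0.3
t 6.6 y -0.0194 z 0.0509 push 11.2 fz -0.3
```

```bash
sed -i "s/; sys.exit/; print('   f',f.round(1),'tq',s['ft_torque'].round(2)); sys.exit/" g.py
python3 g.py 9
python3 -m handwheel '[[[0,0,0,-0.3,0,0],[0,0,0,0,0,0]]]' >/dev/null; python3 g.py 9
python3 -m handwheel '[[[0,0,0,-0.3,0,0],[0,0,0,0,0,0]]]' >/dev/null; python3 g.py 9
python3 -m handwheel '[[[0,0,0.0008,0,0,0],[0,0,0,0,0,0]]]' >/dev/null; python3 g.py 9
```

```text
t 6.6 y -0.0194 z 0.0509 push 11.2 fz -0.3
   f [  1.6 -11.4  -0.3] tq [-1.84 -0.19 -0.3 ]
t 6.8 y -0.0190 z 0.0510 push 8.8 fz -0.1
   f [ 1.9 -9.1 -0.1] tq [-1.42 -0.29 -0.34]
t 7.0 y -0.0185 z 0.0510 push 7.5 fz 0.6
   f [ 1.9 -7.8  0.6] tq [-1.06 -0.32 -0.34]
t 7.1 y -0.0173 z 0.0512 push 2.9 fz -2.6
   f [ 4.2 -3.3 -2.6] tq [-0.5  -0.63 -0.48]
```

```bash
python3 -m handwheel '[[[0.0005,0,0.0003,0,0,0],[0,0,0,0,0,0]]]' >/dev/null; python3 g.py 9 &&
python3 -m handwheel '[[[0.00012,0.001,0.00002,-0.02,0,0],[0.00012,0.001,0.00002,-0.02,0,0],[0.00012,0.001,0.00002,-0.02,0,0]]]' >/dev/null; python3 g.py 9 &&
python3 -m handwheel '[[[0.00012,0.001,0.00002,-0.02,0,0],[0.00012,0.001,0.00002,-0.02,0,0],[0.00012,0.001,0.00002,-0.02,0,0]]]' >/dev/null; python3 g.py 9 &&
python3 -m handwheel '[[[0.00012,0.001,0.00002,-0.02,0,0],[0.00012,0.001,0.00002,-0.02,0,0],[0.00012,0.001,0.00002,-0.02,0,0]]]' >/dev/null; python3 g.py 9
```

```text
t 7.3 y -0.0169 z 0.0513 push 2.8 fz -3.3
   f [ 3.2 -3.2 -3.3] tq [-0.5  -0.48 -0.43]
t 7.5 y -0.0136 z 0.0515 push 2.5 fz -3.5
   f [ 3.6 -3.  -3.5] tq [-0.47 -0.57 -0.36]
t 7.8 y -0.0105 z 0.0517 push 3.4 fz -3.5
   f [ 3.7 -3.8 -3.5] tq [-0.41 -0.51 -0.35]
t 8.1 y -0.0076 z 0.0518 push 2.2 fz -2.7
   f [ 3.4 -2.6 -2.7] tq [-0.38 -0.51 -0.37]
```

```bash
python3 -m handwheel '[[[0.0006,0,0.0001,0,0,0],[0,0,0,0,0,0]]]' >/dev/null; python3 g.py 5 &&
python3 -m handwheel '[[[0.00012,0.001,0.00002,-0.02,0,0],[0.00012,0.001,0.00002,-0.02,0,0],[0.00012,0.001,0.00002,-0.02,0,0]]]' >/dev/null; python3 g.py 5 &&
python3 -m handwheel '[[[0.00012,0.001,0.00002,-0.02,0,0],[0.00012,0.001,0.00002,-0.02,0,0],[0.00012,0.001,0.00002,-0.02,0,0]]]' >/dev/null; python3 g.py 5 &&
python3 -m handwheel '[[[0.00012,0.001,0.00002,-0.02,0,0],[0.00012,0.001,0.00002,-0.02,0,0],[0.00012,0.001,0.00002,-0.02,0,0]]]' >/dev/null; python3 g.py 5 &&
python3 -m handwheel '[[[0.00012,0.001,0.00002,-0.02,0,0],[0.00012,0.001,0.00002,-0.02,0,0],[0.00012,0.001,0.00002,-0.02,0,0]]]' >/dev/null; python3 g.py 5 &&
python3 -m handwheel '[[[0.00012,0.001,0.00002,-0.02,0,0],[0.00012,0.001,0.00002,-0.02,0,0],[0.00012,0.001,0.00002,-0.02,0,0]]]' >/dev/null; python3 g.py 5 &&
python3 -m handwheel '[[[0.00012,0.001,0.00002,-0.02,0,0],[0.00012,0.001,0.00002,-0.02,0,0],[0.00012,0.001,0.00002,-0.02,0,0]]]' >/dev/null; python3 g.py 5
```

```text
t 8.2 y -0.0074 z 0.0518 push 1.2 fz -3.8
   f [ 1.9 -1.4 -3.8] tq [-0.27 -0.36 -0.19]
t 8.5 y -0.0045 z 0.0519 push 1.5 fz -4.0
   f [ 2.1 -1.8 -4. ] tq [-0.26 -0.28 -0.2 ]
t 8.7 y -0.0015 z 0.0520 push 0.8 fz -3.3
   f [ 1.8 -1.  -3.3] tq [-0.18 -0.22 -0.16]
t 9.0 y 0.0015 z 0.0521 push 0.9 fz -3.4
   f [ 1.4 -1.  -3.4] tq [-0.18 -0.17 -0.05]
t 9.2 y 0.0044 z 0.0522 push 1.3 fz -2.1
   f [-0.2 -1.3 -2.1] tq [-0.17 -0.08 -0.07]
t 9.5 y 0.0074 z 0.0523 push 1.4 fz -2.6
   f [ 0.2 -1.5 -2.6] tq [-0.03 -0.06 -0.08]
t 9.7 y 0.0104 z 0.0524 push 0.1 fz -2.0
   f [ 0.6 -0.2 -2. ] tq [-0.06 -0.02 -0.03]
```

```bash
python3 -m handwheel '[[[0.00011,0.001,0.00004,-0.02,0,0],[0.00011,0.001,0.00004,-0.02,0,0],[0.00011,0.001,0.00004,-0.02,0,0]]]' >/dev/null; python3 g.py 4 &&
python3 -m handwheel '[[[0.00011,0.001,0.00004,-0.02,0,0],[0.00011,0.001,0.00004,-0.02,0,0],[0.00011,0.001,0.00004,-0.02,0,0]]]' >/dev/null; python3 g.py 4 &&
python3 -m handwheel '[[[0.00011,0.001,0.00002,-0.01,0,0],[0.00011,0.001,0.00002,-0.01,0,0],[0.00011,0.001,0.00002,-0.01,0,0]]]' >/dev/null; python3 g.py 4 &&
python3 -m handwheel '[[[0.00011,0.001,0.00002,-0.01,0,0],[0.00011,0.001,0.00002,-0.01,0,0],[0.00011,0.001,0.00002,-0.01,0,0]]]' >/dev/null; python3 g.py 4 &&
python3 -m handwheel '[[[0.00011,0.001,0.00002,-0.01,0,0],[0.00011,0.001,0.00002,-0.01,0,0],[0.00011,0.001,0.00002,-0.01,0,0]]]' >/dev/null; python3 g.py 4 &&
python3 -m handwheel '[[[0.00011,0.001,0.00002,-0.01,0,0],[0.00011,0.001,0.00002,-0.01,0,0],[0.00011,0.001,0.00002,-0.01,0,0]]]' >/dev/null; python3 g.py 4 &&
python3 -m handwheel '[[[0.00011,0.001,0.00002,-0.01,0,0],[0.00011,0.001,0.00002,-0.01,0,0],[0.00011,0.001,0.00002,-0.01,0,0]]]' >/dev/null; python3 g.py 4 &&
python3 -m handwheel '[[[0.00011,0.001,0.00002,-0.01,0,0],[0.00011,0.001,0.00002,-0.01,0,0],[0.00011,0.001,0.00002,-0.01,0,0]]]' >/dev/null; python3 g.py 4
```

```text
t 10.0 y 0.0134 z 0.0525 push 0.6 fz -2.4
   f [-0.9 -0.5 -2.4] tq [-0.03 -0.02 -0.04]
t 10.2 y 0.0164 z 0.0526 push 0.8 fz -1.7
   f [ 0.8 -0.9 -1.7] tq [-0.05 -0.12 -0.03]
t 10.5 y 0.0194 z 0.0527 push 1.2 fz -2.8
   f [-0.1 -1.2 -2.8] tq [-0.08 -0.01 -0.03]
t 10.7 y 0.0223 z 0.0527 push 2.4 fz -3.1
   f [ 1.2 -2.5 -3.1] tq [-0.22 -0.06 -0.07]
t 11.0 y 0.0252 z 0.0528 push 1.9 fz -3.8
   f [ 0.1 -1.9 -3.8] tq [-0.3  -0.1  -0.04]
t 11.2 y 0.0273 z 0.0528 push 9.9 fz -3.6
   f [ -0.3 -10.   -3.6] tq [-1.29  0.07 -0.11]
t 11.2 y 0.0273 z 0.0528 push 9.9 fz -3.6
   f [ -0.3 -10.   -3.6] tq [-1.29  0.07 -0.11]
t 11.2 y 0.0273 z 0.0528 push 9.9 fz -3.6
   f [ -0.3 -10.   -3.6] tq [-1.29  0.07 -0.11]
```

The spring was felt from about y = 0.021 and the solid stop at 0.027. I back off to mid travel.

```bash
python3 -m handwheel '[[[-0.0001,-0.001,0,0,0,0],[-0.0001,-0.001,0,0,0,0],[-0.0001,-0.0009,0,0,0,0],[0,0,0,0,0,0],[0,0,0,0,0,0],[0,0,0,0,0,0],[0,0,0,0,0,0]]]' >/dev/null; python3 g.py 4; python3 -c "
from plant import state;print(state()['tool_pos'])"
```

```text
t 11.8 y 0.0255 z 0.0528 push 1.6 fz -4.0
   f [ 0.4 -1.7 -4. ] tq [-0.06 -0.18 -0.  ]
[0.51078541 0.02546531 0.05279032]
```

```bash
python3 -m handwheel '[[[0,0,0,0,0,0],[0,0,0,0,0,0],[0,0,0,0,0,0],[0,0,0,0,0,0],[0,0,0,0,0,0],[0,0,0,0,0,0]]]' 0.55; python3 -m handwheel '[[[0,0,0.01,0,0,0],[0,-0.004,0.02,0,0,0],[0,-0.004,0.03,0,0,0],[0,-0.004,0.04,0,0,0],[0,0,0.04,0,0,0],[0,0,0.04,0,0,0],[0,0,0.04,0,0,0],[0,0,0.02,0,0,0],[0,0,0,0,0,0]]]'
python3 - <<'E'
from h import *
np.set_printoptions(precision=4,suppress=True)
for cam in ['top','side']:
    im,dp=grab_frame(cam); cv2.imwrite(f'pics/{cam}2.png',im)
    for t in ['sleeve_mouth','boom_grip','lever_pivot','lever_tip']:
        for r in pinpoint(cam,t)[:1]:
            u,v=r['position']; z={'sleeve_mouth':.069,'boom_grip':.067,'lever_pivot':.108,'lever_tip':.202}[t]
            print(cam,t,round(r['conf'],2),np.round([u,v],1),at_z(cam,(u,v),z))
    r=masks_of(cam,'lever')
    if r:
        vs,us=np.nonzero(r[0]['region']&(dp>0)); P=np.array([world(cam,(u,v),dp[v,u]) for u,v in zip(us,vs)]); Q=P[(P[:,2]>.13)&(P[:,2]<.23)]; print('lever',Q.min(0),Q.max(0),Q.mean(0))
print(state()['joint_pos'],state()['tool_pos'])
E
```

```text
time: 12.3
tool_pos: [0.5109, 0.0254, 0.053]
tool_rot: [0.009, 0.746, 0.665, -0.008]
contact_force: [-0.7, 0.4, -0.2]
gripper_width: 0.556
grasp_force: 0.0
time: 13.05
tool_pos: [0.5133, 0.0131, 0.3014]
tool_rot: [0.014, 0.746, 0.665, -0.004]
contact_force: [-0.7, 0.4, 0.2]
gripper_width: 0.554
grasp_force: 0.0
top sleeve_mouth 0.68 [249.5 231.2] [0.5261 0.0989 0.069 ]
top boom_grip 0.57 [268.7 236.4] [0.5095 0.0422 0.067 ]
top lever_pivot 0.91 [220.6 228.1] [0.5338 0.1807 0.108 ]
top lever_tip 0.43 [229.4 226.5] [0.5291 0.1476 0.202 ]
lever [0.5143 0.1458 0.1301] [0.5376 0.1774 0.2072] [0.526  0.1599 0.1791]
side sleeve_mouth 0.96 [282.2 254.3] [0.5245 0.0905 0.069 ]
side boom_grip 0.77 [292.3 241.9] [0.513 0.024 0.067]
side lever_tip 0.81 [273.3 229.1] [0.5329 0.1416 0.202 ]
lever [0.5145 0.146  0.1309] [0.5377 0.1768 0.2074] [0.5258 0.1619 0.1689]
[-0.1064 -0.2522  1.7961 -0.0239  1.5962  0.0078] [0.5106 0.0134 0.2922]
```

View pics/side2.png

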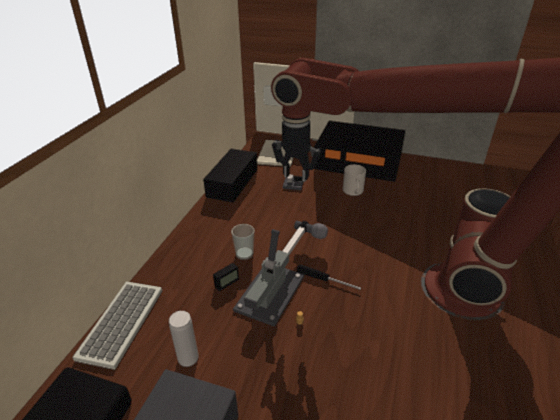

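The lever stands open at side px (273,240), and the boom has stayed put with the microphone close to the sleeve. I shut the fingers, move in front of the lever and check.

```bash
python3 -m handwheel '[[[0,0,-0.005,0,0,0],[0,0,-0.02,0,0,0],[0,0,-0.02,0,0,0],[0.001,0.01,-0.02,0,0,0],[0.001,0.01,-0.02,0,0,0],[0.001,0.01,-0.02,0,0,0],[0.001,0.01,0,0,0,0],[0.002,0.015,0,0,0,0],[0.002,0.015,0,0,0,0],[0.001,0.015,0,0,0,0],[0.001,0.01,0,0,0,0],[0,0,0,0,0,0],[0,0,0,0,0,0]]]' 0
python3 - <<'E'
from h import *
from scipy.spatial.transform import Rotation as R
s=state();q=s['tool_rot'];print(R.from_quat([*q[1:],q[0]]).as_matrix().round(3),s['tool_pos'],s['joint_pos'])
im,d=grab_frame('side'); cv2.imwrite('pics/s3.png',cv2.resize(im[150:330,200:380],(600,600),interpolation=cv2.INTER_CUBIC))
t=np.radians(np.r_[0:70:5]); C=np.c_[80*np.sin(t)-4*np.cos(t)-11,108+80*np.cos(t)+4*np.sin(t)]
W=np.c_[.5287+C[:,0]*.112e-3,.185+C[:,0]*.9937e-3,C[:,1]*1e-3]; print(W.round(4)); print(np.diff(W,axis=0).round(4))
E
```

```text
time: 14.73
tool_pos: [0.521, 0.1086, 0.1884]
tool_rot: [0.009, 0.746, 0.666, -0.008]
contact_force: [-0.2, -0.4, -0.5]
gripper_width: -0.002
grasp_force: 0.0
[[ 0.113  0.994  0.001]
 [ 0.993 -0.113 -0.025]
 [-0.024  0.004 -1.   ]] [0.52101659 0.10859788 0.18843873] [ 0.07859658 -0.13716238  1.86948366 -0.02481196  1.41051031  0.19625931]
[[0.527  0.1701 0.188 ]
 [0.5278 0.177  0.188 ]
 [0.5286 0.184  0.1875]
 [0.5294 0.1908 0.1863]
 [0.5301 0.1975 0.1845]
 [0.5308 0.2041 0.1822]
 [0.5316 0.2104 0.1793]
 [0.5322 0.2164 0.1758]
 [0.5329 0.2221 0.1719]
 [0.5335 0.2275 0.1674]
 [0.534  0.2324 0.1625]
 [0.5346 0.2369 0.1572]
 [0.535  0.2409 0.1515]
 [0.5354 0.2444 0.1454]]
[[ 0.0008  0.0069  0.    ]
 [ 0.0008  0.0069 -0.0006]
 [ 0.0008  0.0068 -0.0012]
 [ 0.0008  0.0067 -0.0018]
 [ 0.0007  0.0065 -0.0023]
 [ 0.0007  0.0063 -0.0029]
 [ 0.0007  0.006  -0.0035]
 [ 0.0006  0.0057 -0.004 ]
 [ 0.0006  0.0053 -0.0045]
 [ 0.0006  0.0049 -0.0049]
 [ 0.0005  0.0045 -0.0053]
 [ 0.0005  0.004  -0.0057]
 [ 0.0004  0.0035 -0.006 ]]
```

View pics/s3.png

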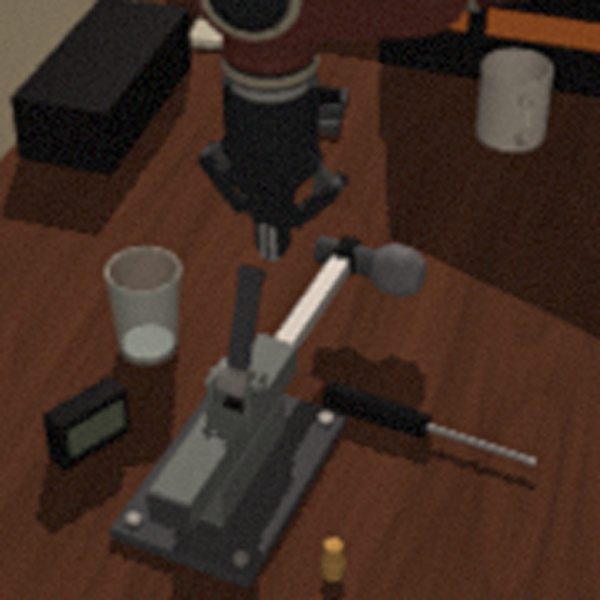

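The shut fingers at crop px (265,240) stand squarely behind the lever tip at (250,270). Now I push.

```bash
python3 -m handwheel '[[[0.0005,0.005,0,0,0,0],[0.0005,0.005,0,0,0,0],[0.0005,0.005,0,0,0,0],[0.0005,0.005,0,0,0,0],[0.0005,0.005,0,0,0,0]]]' >/dev/null; python3 g.py 15 &&
python3 -m handwheel '[[[0.0005,0.005,0,0,0,0],[0.0005,0.005,0,0,0,0],[0.0005,0.005,0,0,0,0]]]' >/dev/null; python3 g.py 15 &&
python3 -m handwheel '[[[0.0005,0.005,0,0,0,0],[0.0005,0.005,0,0,0,0],[0.0005,0.005,0,0,0,0],[0.0005,0.005,0,0,0,0]]]' >/dev/null; python3 g.py 15 &&
python3 -m handwheel '[[[0.0004,0.0035,0,0,0,0],[0.0004,0.0035,0,0,0,0],[0.0004,0.0035,-0.0003,0,0,0],[0.0004,0.0035,-0.0003,0,0,0]]]' >/dev/null; python3 g.py 18; python3 -c "
from plant import state;print(state()['tool_pos'])"
```

```text
t 15.2 y 0.1337 z 0.1878 push 0.8 fz 1.0
   f [-0.3 -0.8  1. ] tq [-0.18 -0.04  0.06]
t 15.4 y 0.1486 z 0.1882 push 2.8 fz 2.6
   f [-0.4 -2.8  2.6] tq [-0.41  0.06 -0.  ]
t 15.8 y 0.1685 z 0.1882 push 4.7 fz 2.8
   f [-0.1 -4.8  2.8] tq [-0.65 -0.05 -0.03]
t 16.1 y 0.1825 z 0.1874 push 4.7 fz 3.3
   f [ 0.8 -4.9  3.3] tq [-0.85 -0.11 -0.01]
[0.52857737 0.18249211 0.18740268]
```

Contact forces are low, so I follow the arc.

```bash
python3 -m handwheel '[[[0.0004,0.0034,-0.0006,0,0,0],[0.0004,0.0034,-0.0006,0,0,0],[0.0004,0.0034,-0.0009,0,0,0],[0.0004,0.0034,-0.0009,0,0,0]]]' >/dev/null; python3 g.py 18 &&
python3 -m handwheel '[[[0.0004,0.0033,-0.0012,0,0,0],[0.0004,0.0033,-0.0012,0,0,0],[0.0004,0.0032,-0.0014,0,0,0],[0.0004,0.0032,-0.0014,0,0,0]]]' >/dev/null; python3 g.py 18 &&
python3 -m handwheel '[[[0.0003,0.003,-0.0017,0,0,0],[0.0003,0.003,-0.0017,0,0,0],[0.0003,0.0028,-0.002,0,0,0],[0.0003,0.0028,-0.002,0,0,0]]]' >/dev/null; python3 g.py 18 &&
python3 -m handwheel '[[[0.0003,0.0027,-0.0022,0,0,0],[0.0003,0.0027,-0.0022,0,0,0],[0.0003,0.0025,-0.0025,0,0,0],[0.0003,0.0025,-0.0025,0,0,0]]]' >/dev/null; python3 g.py 18 &&
python3 -m handwheel '[[[0.0003,0.0022,-0.0026,0,0,0],[0.0003,0.0022,-0.0027,0,0,0],[0.0003,0.002,-0.0028,0,0,0],[0.0003,0.002,-0.0028,0,0,0]]]' >/dev/null; python3 g.py 18; python3 -c "
from plant import state;print(state()['tool_pos'])"
```

```text
t 16.4 y 0.1952 z 0.1849 push 8.1 fz 6.7
   f [-2.6 -7.9  6.7] tq [-1.44  0.23  0.02]
t 16.8 y 0.2079 z 0.1803 push 9.7 fz 8.6
   f [-2.8 -9.4  8.6] tq [-1.54  0.44  0.06]
t 17.1 y 0.2201 z 0.1733 push 8.0 fz 9.8
   f [-1.6 -7.9  9.8] tq [-1.19  0.33  0.02]
t 17.4 y 0.2314 z 0.1634 push 4.6 fz 5.9
   f [-0.3 -4.6  5.9] tq [-0.62  0.04  0.03]
t 17.8 y 0.2403 z 0.1508 push 0.6 fz -1.2
   f [-0.3 -0.6 -1.2] tq [0.02 0.02 0.  ]
[0.5348534  0.24034844 0.15075782]
```

The force has dropped away, so the lever has snapped over. I rise clear and look.

```bash
python3 -m handwheel '[[[0,-0.005,0.01,0,0,0],[0,-0.005,0.02,0,0,0],[0,-0.01,0.03,0,0,0],[0,-0.02,0.03,0,0,0],[0,-0.03,0.02,0,0,0],[0,-0.03,0.02,0,0,0],[0,-0.035,0,0,0,0],[0,-0.035,0,0,0,0],[0,-0.035,0,0,0,0],[0,-0.035,0,0,0,0],[0,-0.035,0,0,0,0],[0,0,0,0,0,0]]]'
python3 - <<'E'
from h import *
np.set_printoptions(precision=4,suppress=True)
im,d=grab_frame('side'); cv2.imwrite('pics/s4.png',cv2.resize(im[150:330,200:380],(600,600),interpolation=cv2.INTER_CUBIC))
for r in pinpoint('side','lever_tip')[:1]+pinpoint('side','boom_grip')[:1]: u,v=r['position'];print(u,v,r['conf'],world('side',(u,v),d[int(v),int(u)]))
a=cv2.imread('pics/side2.png'); A=cv2.cvtColor(a,6)[215:250,285:335]; B=cv2.cvtColor(im,6)[215:250,285:335]
print('boom shift px',cv2.phaseCorrelate(A.astype(float),B.astype(float)))
E
```

```text
time: 18.78
tool_pos: [0.5344, -0.0403, 0.281]
tool_rot: [0.009, 0.748, 0.663, -0.009]
contact_force: [-0.5, -0.0, -0.1]
gripper_width: -0.0
grasp_force: 0.0
251.1 284.0 0.72 [0.5914 0.1828 0.0122]
294.2 242.9 0.78 [0.5025 0.039  0.0778]
boom shift px ((0.02298888668077481, -0.2671239256945839), 1.018069692373079)
```

View pics/s4.png

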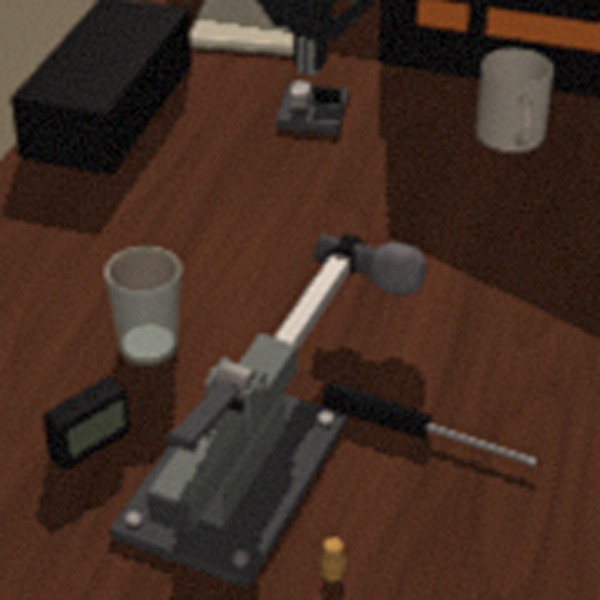

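The lever lies back over the sleeve with its tip at crop px (180,437). The boom is where it was left, shifted by less than 0.3 px. I check the tip against its shut position.

Run:
```python
from h import *
for a in (1.5,1.65,1.75):
    t=a-np.radians(20); s=.1*np.sin(t); p=proj('side',[.5287+s*.112,.185+s*.994,.108+.1*np.cos(t)]); print(a,(p-[200,150])/.3)
print(state()['contact_force'])
```

```text
1.5 [181.675796   419.47368573]
1.65 [179.44020306 436.82002802]
1.75 [178.6913466  447.60616929]
[ 0.60017288 -0.03291996 -0.38350243]
```

Run:
```python
from h import *
P=[]
for cam in ['top','side']:
    im,d=grab_frame(cam)
    vs,us=np.nonzero(d>0); A=np.array([world(cam,(u,v),d[v,u]) for u,v in zip(us,vs)])
    r=A-[.5287,.185,.108]; s=r[:,0]*.112+r[:,1]*.994; x=r[:,0]*.994-r[:,1]*.112
    k=(abs(x)<.009)&(s>.02)&(s<.11)&(r[:,2]>-.01)&(r[:,2]<.06); 
    b=np.polyfit(s[k],r[k,2],1); res=r[k,2]-np.polyval(b,s[k]); kk=abs(res)<.005; b=np.polyfit(s[k][kk],r[k,2][kk],1)
    print(cam,k.sum(),b,'angle',np.radians(110)-np.arctan(b[0]),s[k].max(), 'z@75',np.polyval(b,.075))
```

```text
Traceback (most recent call last):
  File "h.py", line 4, in world
    c=camera_info(cam); u,v=uv
ValueError: time passes only in moves, steps and waits
```

Run:
```python
from h import *
for cam in ['top','side']:
    im,d=grab_frame(cam); c=camera_info(cam); T=np.array(c['T'])
    v,u=np.nonzero(d>0); D=d[v,u]
    A=np.c_[(u-c['cx'])/c['fx']*D,-(v-c['cy'])/c['fy']*D,-D]@T[:3,:3].T+T[:3,3]
    r=A-[.5287,.185,.108]; s=r[:,0]*.112+r[:,1]*.994; x=r[:,0]*.994-r[:,1]*.112
    k=(abs(x)<.009)&(s>.025)&(s<.11)&(r[:,2]>-.01)&(r[:,2]<.06)
    b=np.polyfit(s[k],r[k,2],1); kk=abs(r[k,2]-np.polyval(b,s[k]))<.005; b=np.polyfit(s[k][kk],r[k,2][kk],1)
    print(cam,k.sum(),b,'angle',np.radians(110)-np.arctan(b[0]),s[k].max(),'z@75',np.polyval(b,.075))
```

```text
top 165 [0.17459234 0.00388612] angle 1.7470120854841373 0.09869481293599255 z@75 0.016980546002119186
side 133 [0.16746834 0.00628452] angle 1.7539335911923235 0.09678428547336436 z@75 0.0188446450123411
```

Both cameras put the lever at 1.75 rad, which is shut. I hand in.

```bash
python3 -c "
from plant import job_done;print(job_done())"
```

```text
the job is handed in; nothing more can be done
None
```

The boom is pressed home on its buffer and locked: both cameras put the lever at 1.75 rad (shut), the arm is clear, and I handed the job in at about 20 s; no verdict came back, and I did not re-measure the bystanders at the end.

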